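# Seat a phone in the bonding fixture and lock the toggle clamp

### The arm

A 6-joint arm with a two-finger parallel gripper is mounted at the origin on the work surface. World frame = base frame: x ahead of the robot, y to its left, z up, the work surface at z = 0. Lengths are in mm, angles in degrees, forces in N, time in s.
With the tool pointing down it reaches from about 350 to 850 mm from the base axis. Payload 8.1 kg.
Tool frame: the origin (TCP) lies at the very end of the fingers, on their centre line; the grasp point (between the pads) lies 19 mm behind it; z points along the fingers, y is the line along which they close (so a half turn about z gives the same grasp; the last joint's range is limited). The gripper opens to 85 mm and grips with 20 to 120 N. Pads are 22 mm wide; open, the fingers measure 114 mm over their backs; the gripper's body (76 mm by 85 mm) begins 54 mm behind the grasp point. The pads swing forward as they close: fully open they stand 13 mm farther back than shut.
Start: joints at [69.993, 7.471, 85.268, -0, 87.261, -4.893], TCP at [156.428, 579.254, 231.292] pointing down, gripper open.
Joint ranges: [-169.43, 169.43], [-51.17, 129.36], [1.28, 143.12], [-76.62, 256.62], [0, 156.53], [-152.29, 152.29]. Speed limits (degrees/s): [136.94, 136.94, 159.86, 180, 180, 180].

### API

Orientations are given as [roll, pitch, yaw] about the fixed x, y, z axes, in that order (R = Rz(yaw) Ry(pitch) Rx(roll)).
In Python, from bench import status, viewer, job gives the robot as it stands.
- The arm moves only by the tool arm_command, never from a script. Its argument "targets" is a list that holds one entry, the list of rows, each a list of 7 numbers: the shift along the world's x, y, z in m, then the turn, a rotation vector about the world's x, y, z in rad, then the opening, from -1 (shut) to 1 (fully open). In form: [[[dx, dy, dz, rx, ry, rz, gripper], ...]]. A call has 1 to 10 rows; each row shifts and turns the commanded pose from where the row before left it; what a row does not reach is not made up. A row lasts 1/8 s, in which the tool goes at most 62.5 mm and 10.7 degrees, less where a joint would pass 70% of its speed; a pose out of reach is approached as far as the arm can. A call with a gripper value outside its range is refused whole. The fingers move at their own pace and stop on an object; "force" is the grip in N (left out, the last holds). Time passes only in rows, so rows that do not move let the fingers close. It gives the time, the measured TCP pose, the force, the opening and the grip force at its end, in the units of the state.
- status.sense(): the state, without advancing time (a new reading comes with each control period).
- viewer.snapshot(name): name is "side" or "top"; returns the picture (420x560x3 uint8, red, green, blue); there is no depth.
- viewer.camera_model(name): a dict with "vertical_fov" (degrees; the focal length in pixels is half the picture's height over the tangent of half this angle, whatever the lens; pixels are square), "cx", "cy" (the principal point, pixels), "xyz" and "attitude" of the camera in the world. Camera axes: x right, y down, z forward; pixel columns grow to the right and rows downward; lengths in mm; the calibration is good to about 2 mm. A picture is of the moment at which its call begins. camera_model takes no time and is no camera call.
- job.hand_in(): hands the job in; it is judged then, once.
The state is a dict: "time": time; "joint_pos": joint angles; "qd": joint speeds; "joint_efforts": joint torques, N m; "tool_pos": TCP position; "tcp_rot": TCP orientation; "ft_force": force on the tool from outside, world axes, zero at the start; "wrist_torque": the same for the moment, N m; "finger_gap": finger opening in mm; "grip_force": force on a finger pad.
Only numpy, scipy, OpenCV 4.12 (cv2) and the standard library are available. Lean on these libraries where they do the work, as an engineer would, in place of code of your own. Each camera call takes 0.05 s, during which the arm holds its last target. There are 200 camera calls.

### The job

With the fingertips only, push the phone along the bonding fixture until it is fully home against the end stop, then push the toggle clamp's handle over and down until it snaps past its dead point and stays locked with the pad pressing on the phone. Do not pick up or lift the phone, and leave everything else on the bench where it is.

Things in the scene. Friction and masses are not known exactly. Their poses are not given: they have to be found in the camera images.
- fixture: fixed bonding fixture: aluminium plate 12 mm thick. Origin at bench level under the middle of the phone's home place; z up. The phone's channel runs along y between white rails 6 mm tall (inner faces at x = -35 and +35 mm); end stop at the -y end, +y end open (plate ends at y = +56). Toggle clamp on the +x side at y = -15: body x = 48 to 122, 24 mm wide, top 82 mm above the bench.
- phone: phone to be clamped, black screen up: 67 (its x) by 138 (its y) by 8 mm, about 170 g; origin at the centre of its underside. Lies flat on the plate (underside 12 mm above the bench), axes parallel to the fixture's, 1.5 mm play at either rail, 15 to 35 mm short of the end stop; slides freely. Home: its origin at y = 0 in the fixture's frame, its +y end still 13 mm past the plate's edge.
- phone_end (a point): middle of the phone's outer short edge (its +y end, away from the end stop), at half thickness, 16 mm above the bench. Pushing here along the fixture's -y sends the phone home.
- end_stop (a point): middle of the phone-side face of the steel end stop (66 mm wide, 12 mm tall above the plate), at y = -69 mm in the fixture's frame; this point is 16 mm above the bench
- clamp_handle (a joint): handle angle in rad about handle_pivot (axis: fixture's y). 0 = open, 80 degrees above level; grows as it swings over to the fixture's +x and down. Dead point 1.396 (level); locked on its stop at 1.516. Friction holds it while open. From about 1.1 the pad's spring resists (up to 10 N at the grip) and swings it back if let go; just past the dead point (1.44) it snaps to the stop and stays.
- handle_pivot (a point): centre of the handle's fixed hinge pin on the clamp body, 72 mm above the bench, at x = 112, y = -15 mm in the fixture's frame
- handle_grip (a point): centre of the black hand grip, on the handle's axis, 85 mm from handle_pivot. The grip is a straight bar 20 mm wide (along the fixture's y) and 16 mm thick, reaching from 40 to 115 mm from the pivot. Push on its side that faces the fixture's -x while open: it becomes the upper side when locked.
- clamp_pad: black rubber pressure pad, 30 x 44 mm, on a spring spindle at the end of the clamp's arm; origin at the centre of its pressing face. Open, it stands tilted, clear above the phone, with arm and spindle no higher than 125 mm above the bench. Moved only by the handle: it comes down flat on the screen and, locked, presses with about 40 N.
- can: drinks can, bystander, 66 mm wide and 122 mm tall; origin under its centre
- dispenser: solvent pump bottle, white plastic with a steel dished top, bystander, 58 mm wide and 132 mm tall; origin under its centre
- screwdriver: small precision screwdriver, black handle, lying on the bench, bystander, 150 mm long along its own x
- spudger: flat black plastic prying stick, bystander, 12 mm wide, 6 mm thick, 140 mm long along its own y; lies on the bench
- screw_tray: small shallow aluminium tray with compartments, bystander, 75 x 100 x 16 mm; origin under its centre
- parts_box: open clear plastic box of small tools and parts, bystander, 150 x 210 x 40 mm; origin under its centre
- spare_phone: a second phone with a white front, lying on the bench outside the fixture, bystander, 67 x 138 x 8 mm; origin under its centre
Mind the look-alikes: they are no part of the job. What is meant by the fixture is not green, and is the larger of those in its own colour. What is shaped like the phone but red is not meant.

How it is judged:
By the outcome, as a careful person would: the job done as asked, in the order asked, and still so for the second after the job is handed in, with the robot touching nothing.
It also fails if it takes over 45 s, if anything falls off the work surface, if the arm or the gripper's body presses on something with over 40 N, if the wrist force passes 120 N, or if a joint passes its speed limit or range.

## Working session

There is one attempt and no reset: what is moved stays moved. The work goes in short steps, Python scripts to look and compute and a tool call to move; the robot and the scene stay as the last step left them, time stands still between calls to the robot, and variables do not carry over. Pictures are saved under pics/ and viewed, at most 10 in all, crops included, and the job is handed in when it is done.

Besides the shell and the picture viewer there is one more tool, called after "Request:" as name(argument=value, ...), one argument or row to a line, values as JSON. arm_command: Moves the arm, as the interface text tells. Its arguments: {"type":"object","properties":{"targets":{"type":"array"},"force":{"type":"number"}},"required":["targets"]}

```bash
mkdir -p pics
python3 - <<'E'
from bench import status, viewer, job
import cv2
for n in ("side","top"):
    im=viewer.snapshot(n); cv2.imwrite(f"pics/{n}0.png",im[:,:,::-1]); print(n,viewer.camera_model(n))
s=status.sense(); print(s)
E
```

```text
side {'vertical_fov': 50.053187127660934, 'cx': 285.1370379952138, 'cy': 206.7767882534117, 'xyz': array([  408.70599267, -1049.24079872,   798.01863165]), 'attitude': array([-123.08136024,    0.51135741,   -3.99489348])}
top {'vertical_fov': 56.77817242217799, 'cx': 275.39984694715014, 'cy': 206.67271647090013, 'xyz': array([ 238.03417039,    9.44158158, 1165.03721961]), 'attitude': array([-1.66642454e+02,  2.26085780e-02, -9.02511958e+01])}
{'time': 0.1, 'joint_pos': array([ 6.99909771e+01,  7.51175169e+00,  8.53259810e+01, -7.24367222e-04,
        8.72612015e+01, -4.89300541e+00]), 'qd': array([-0.10489705, -0.09721342, -0.05419124, -0.00641296,  0.03160366,
        0.07445038]), 'joint_efforts': array([ 1.53811863e-03, -5.70947778e+01, -5.01943946e+01, -1.96506830e-04,
        8.14167783e-03, -1.71574720e-05]), 'tool_pos': array([156.26982279, 578.75810533, 230.31102184]), 'tcp_rot': array([-1.79901365e+02, -7.71777149e-03,  1.64884011e+02]), 'ft_force': array([ 0.2444556 , -0.61280355, -1.05106427]), 'wrist_torque': array([ 0.00094706,  0.0097041 , -0.03023737]), 'grip_force': 0.0, 'finger_gap': 85.43097724345725}
```

View pics/top0.png

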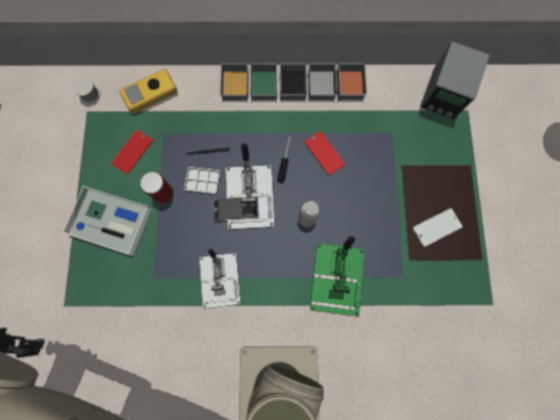

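View pics/side0.png

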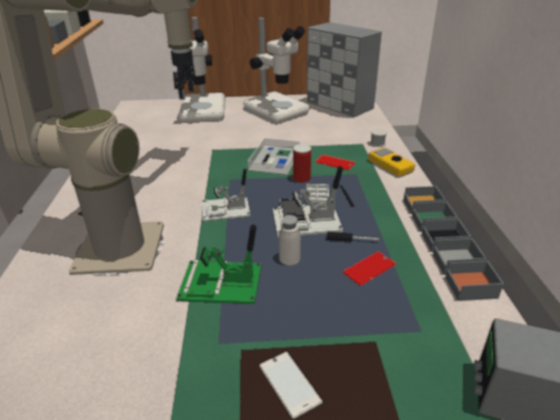

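Candidates in the top view:
- **Fixture:** large white (249,197), small white (219,280) and green (338,280). I choose the large white one.
- **Phone:** black in the fixture (238,209), red (133,152) and (324,152), white (438,227). I choose the black one.
- **Nearby:** the can is at (155,187) and the dispenser at (310,213).

Next is a close crop to check the choice.

Run:
```python
import cv2, numpy as np
t=cv2.imread("pics/top0.png"); s=cv2.imread("pics/side0.png")
a=cv2.resize(t[135:240,190:295],(588,588),interpolation=cv2.INTER_CUBIC)
cv2.imwrite("pics/tc.png",a)
b=cv2.resize(s[155:245,255:375],(792,594),interpolation=cv2.INTER_CUBIC)
cv2.imwrite("pics/sc.png",b)
```

```text
(no output)
```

View pics/tc.png

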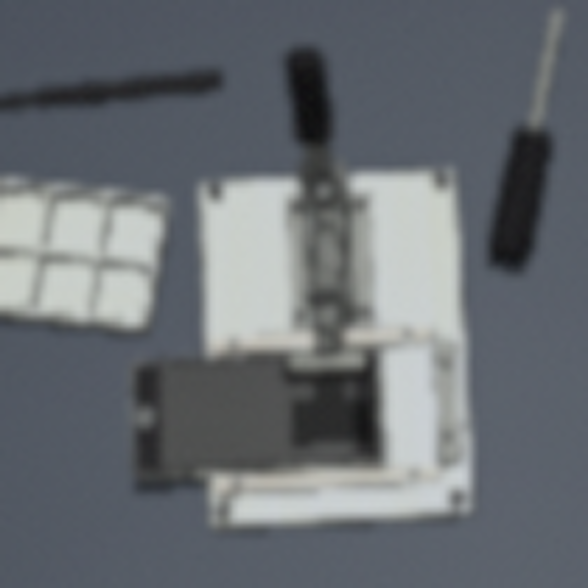

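View pics/sc.png

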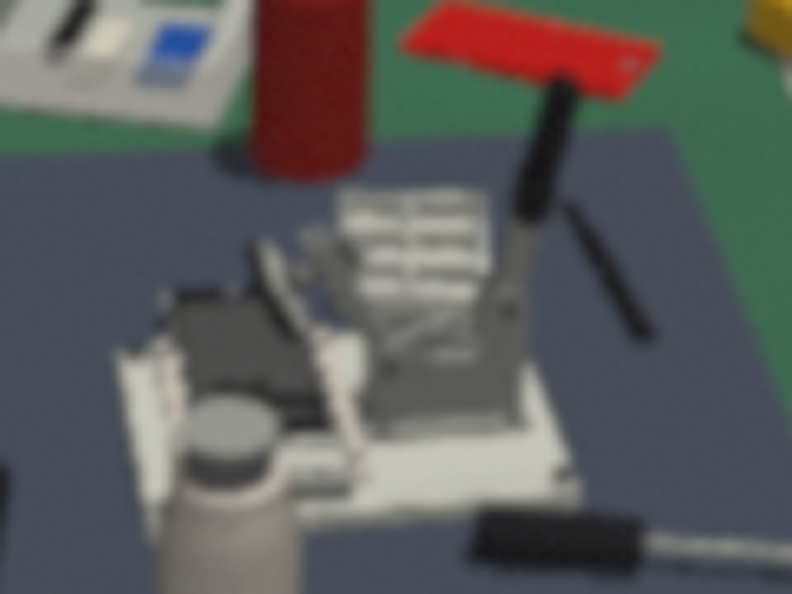

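The crop confirms the choice. The large white fixture holds the black phone, whose outer end is at about (214,211) in the top view and points image-left, which is world +y. The handle is upright at about (245,155), and the pad stands tilted above the phone. Now I'll measure by casting rays.

```bash
cat > h.py <<'E'
import numpy as np, cv2
from scipy.spatial.transform import Rotation as R
from bench import viewer
def ray(n,px):
    c=viewer.camera_model(n); f=210/np.tan(np.radians(c["vertical_fov"]/2))
    px=np.atleast_2d(np.asarray(px,float))
    d=np.c_[(px-[c["cx"],c["cy"]])/f,np.ones(len(px))]
    return c["xyz"],R.from_euler("xyz",c["attitude"],degrees=True).apply(d)
def plane(n,px,z):
    o,d=ray(n,px); return o+d*((z-o[2])/d[:,2])[:,None]
def tri(pt,ps):
    (o1,d1),(o2,d2)=ray("top",pt),ray("side",ps); d1=d1[0];d2=d2[0]
    s=np.linalg.lstsq(np.c_[d1,-d2],o2-o1,rcond=None)[0]
    a,b=o1+s[0]*d1,o2+s[1]*d2; return (a+b)/2,np.linalg.norm(a-b)
def proj(n,P):
    c=viewer.camera_model(n); f=210/np.tan(np.radians(c["vertical_fov"]/2))
    q=R.from_euler("xyz",c["attitude"],degrees=True).inv().apply(np.atleast_2d(P)-c["xyz"])
    return q[:,:2]/q[:,2:]*f+[c["cx"],c["cy"]]
E
python3 - <<'E'
from h import *
t=cv2.imread("pics/top0.png"); s=cv2.imread("pics/side0.png")
T=lambda x,y:(190+(x+.5)/5.6-.5,135+(y+.5)/5.6-.5); S=lambda x,y:(255+(x+.5)/6.6-.5,155+(y+.5)/6.6-.5)
# hand-read features as a cross-check (top crop, side crop)
F={"phone +y,+x corner":((135,362),(168,290)),"plate +x+y?":((200,184),None),"handle tip":((303,50),(563,80)),"plate -x-y":((470,514),None),"plate +x-y":((455,169),(580,492)),"can":None}
for k,v in F.items():
    if v and v[1]: print(k,[np.round(a,1) for a in tri(T(*v[0]),S(*v[1]))])
print("plate z12",np.round(plane("top",[T(200,184),T(455,169),T(470,514),T(212,526)],12),1).tolist())
print("phone z20",np.round(plane("top",[T(135,362),T(138,487)],20),1).tolist())
# masks
h=cv2.cvtColor(t,cv2.COLOR_BGR2HSV)
roi=np.zeros(t.shape[:2],np.uint8); roi[160:232,222:278]=255
w=cv2.inRange(h,(0,0,150),(179,40,255))&roi
c=max(cv2.findContours(w,0,2)[0],key=cv2.contourArea)[:,0]
r=cv2.minAreaRect(plane("top",c,12)[:,:2].astype(np.float32)); print("plate rect",r)
roi[:]=0; roi[190:228,208:262]=255
p=cv2.inRange(h,(0,0,0),(179,60,92))&roi   # dark, unsaturated
c=max(cv2.findContours(p,0,2)[0],key=cv2.contourArea)[:,0]
r=cv2.minAreaRect(plane("top",c,20)[:,:2].astype(np.float32)); print("phone rect",r,np.round(cv2.boxPoints(r),1).tolist())
for y in (201,211,219): print(y,t[y,208:222].tolist())
from bench import status; print(proj("top",status.sense()["tool_pos"]),proj("side",status.sense()["tool_pos"]))
E
```

```text
phone +y,+x corner [array([500.1, 189.4,  32.6]), np.float64(59.9)]
handle tip [array([644.4,  93.6, 183. ]), np.float64(4.8)]
plate +x-y [array([647.5,  22.4,   9.9]), np.float64(0.1)]
plate z12 [[638.5, 164.7, 12.0], [646.7, 22.4, 12.0], [450.8, 14.6, 12.0], [444.9, 153.3, 12.0]]
phone z20 [[534.0, 196.3, 20.0], [464.8, 192.5, 20.0]]
plate rect ((546.0511474609375, 79.29541778564453), (126.76142120361328, 193.67770385742188), 89.83055877685547)
phone rect ((500.68060302734375, 130.72149658203125), (77.51449584960938, 133.24032592773438), 1.87369966506958) [[459.79998779296875, 196.0], [464.1000061035156, 62.900001525878906], [541.5999755859375, 65.4000015258789], [537.2000122070312, 198.60000610351562]]
201 [[101, 90, 85], [101, 90, 84], [101, 91, 85], [101, 91, 86], [101, 94, 88], [91, 88, 86], [69, 68, 67], [52, 50, 50], [48, 47, 47], [51, 50, 49], [62, 61, 61], [75, 75, 74], [78, 79, 77], [79, 79, 78]]
211 [[102, 92, 85], [101, 91, 84], [101, 91, 84], [101, 92, 85], [101, 93, 87], [94, 90, 86], [80, 78, 75], [75, 75, 73], [71, 70, 69], [59, 57, 57], [61, 60, 60], [73, 74, 73], [80, 81, 80], [80, 82, 80]]
219 [[101, 91, 84], [101, 92, 85], [101, 91, 85], [101, 91, 85], [99, 90, 84], [90, 85, 80], [75, 72, 71], [66, 65, 65], [63, 63, 61], [61, 61, 60], [64, 64, 63], [69, 70, 69], [74, 75, 74], [78, 80, 78]]
[[ 27.21613974 336.73893124]] [[187.409897    98.65760464]]
```

Run:
```python
from h import *
T=lambda x,y:(190+(x+.5)/5.6-.5,135+(y+.5)/5.6-.5); S=lambda x,y:(255+(x+.5)/6.6-.5,155+(y+.5)/6.6-.5)
for k,a,b in (("phone -x+y",(138,487),(165,292)),("grip tip",(304,52),(563,80)),("grip root",(315,138),(530,215)),("stop -x end",(450,460),None)):
    if b: p,g=tri(T(*a),S(*b)); print(k,p.round(1),round(g,1))
a=np.radians(2.9); M=np.array([[np.cos(a),-np.sin(a)],[np.sin(a),np.cos(a)]]); O=np.array([504.1,101.])
fx=lambda p:(p[:,:2]-O)@M
print("stop top, plate corners, phone end in fixture",fx(plane("top",[T(437,350),T(440,462)],24)).round(1).tolist(),fx(plane("top",[T(200,184),T(455,169),T(470,514),T(212,526)],12)).round(1).tolist(),fx(plane("top",[T(135,362),T(138,487)],20)).round(1).tolist())
print("can",plane("top",[[152,182]],122).round(),"dispenser",plane("top",[[310,208]],132).round())
w=lambda x,y:(O+M@[x,y]).round(1)
print("pivot",w(112,-15),"grip",w(126.8,-15),"locked",w(196,-15),"phone end home",w(0,69))
```

```text
phone -x+y [467.8 193.1  18.4] 5.2
grip tip [643.8  93.1 183.1] 3.9
grip root [629.4  92.9 113.6] 3.2
stop top, plate corners, phone end in fixture [[31.4, -70.5], [-30.7, -69.0]] [[137.5, 56.8], [138.4, -85.7], [-57.6, -83.6], [-56.5, 55.3]] [[34.7, 93.7], [-34.6, 93.4]]
can [[558. 354. 122.]] dispenser [[479. -86. 132.]]
pivot [616.7  91.7] grip [631.5  92.4] locked [700.6  95.9] phone end home [500.6 169.9]
```

Request:
arm_command(
  targets=[
    [[0.043, -0.041, 0, 0, 0, -0.18, -1], [0.043, -0.041, 0, 0, 0, -0.18, -1], [0.043, -0.041, 0, 0, 0, -0.18, -1], [0.043, -0.041, 0, 0, 0, -0.18, -1], [0.043, -0.041, 0, 0, 0, -0.18, -1], [0.043, -0.041, 0, 0, 0, -0.18, -1], [0.043, -0.041, 0, 0, 0, -0.18, -1], [0.043, -0.041, 0, 0, 0, 0, -1], [0, 0, 0, 0, 0, 0, -1]],
  ],
  force=40,
)

```text
time: 1.23
tool_pos: [502.6, 247.8, 230.6]
tcp_rot: [-180.0, 0.1, 92.4]
ft_force: [0.3, 0.6, -0.0]
finger_gap: 0.3
grip_force: 0.0
```

Request:
arm_command(
  targets=[
    [[-0.003, 0, -0.045, 0, 0, 0, -1], [0, 0, -0.045, 0, 0, 0, -1], [0, 0, -0.045, 0, 0, 0, -1], [0, 0, -0.045, 0, 0, 0, -1], [0, 0, -0.03, 0, 0, 0, -1], [0, 0, -0.01, 0, 0, 0, -1], [0, -0.015, 0, 0, 0, 0, -1], [0, -0.01, 0, 0, 0, 0, -1], [0, 0, 0, 0, 0, 0, -1]],
  ],
)

```text
time: 2.35
tool_pos: [498.6, 225.6, 12.9]
tcp_rot: [179.9, -0.0, 92.6]
ft_force: [-0.3, 0.7, 0.5]
finger_gap: -0.1
grip_force: 0.0
```

Request:
arm_command(
  targets=[
    [[0, -0.005, -0.002, 0, 0, 0, -1], [0, -0.005, 0, 0, 0, 0, -1], [0, -0.004, 0, 0, 0, 0, -1], [0, -0.004, 0, 0, 0, 0, -1], [0, -0.004, 0, 0, 0, 0, -1], [0, -0.004, 0, 0, 0, 0, -1], [0.001, -0.004, 0, 0, 0, 0, -1], [0, 0, 0, 0, 0, 0, -1]],
  ],
)

```text
time: 3.35
tool_pos: [498.5, 195.9, 9.3]
tcp_rot: [-180.0, 0.0, 92.7]
ft_force: [0.6, 1.3, 0.7]
finger_gap: -0.4
grip_force: 0.0
```

Request:
arm_command(
  targets=[
    [[0, -0.003, 0, 0, 0, 0, -1], [0, -0.003, 0, 0, 0, 0, -1], [0.001, -0.003, 0, 0, 0, 0, -1], [0, -0.002, 0, 0, 0, 0, -1], [0, 0, 0, 0, 0, 0, -1]],
  ],
)

```text
time: 3.98
tool_pos: [499.5, 185.0, 9.3]
tcp_rot: [180.0, 0.0, 92.7]
ft_force: [-1.0, 0.8, 0.6]
finger_gap: -0.1
grip_force: 0.0
```

Request:
arm_command(
  targets=[
    [[0, -0.001, 0, 0, 0, 0, -1], [0, -0.001, 0, 0, 0, 0, -1]],
  ],
)

```text
time: 4.22
tool_pos: [499.4, 183.3, 9.3]
tcp_rot: [-180.0, -0.0, 92.7]
ft_force: [0.5, 0.5, -0.2]
finger_gap: 0.5
grip_force: 0.5
```

Request:
arm_command(
  targets=[
    [[0, -0.001, 0, 0, 0, 0, -1], [0, 0, 0, 0, 0, 0, -1]],
  ],
)

```text
time: 4.47
tool_pos: [499.4, 182.2, 9.3]
tcp_rot: [-180.0, 0.0, 92.7]
ft_force: [-0.8, 0.5, -0.2]
finger_gap: -0.0
grip_force: 0.2
```

Run:
```python
from h import *
t=viewer.snapshot("top")[:,:,::-1]; s=viewer.snapshot("side")[:,:,::-1]
a=cv2.resize(t[170:240,205:290],(510,420),interpolation=cv2.INTER_CUBIC)
b=cv2.resize(s[170:240,260:350],(540,420),interpolation=cv2.INTER_CUBIC)[:,:290]
cv2.imwrite("pics/c2.png",np.hstack([a,b])[:, :800])
```

```text
(no output)
```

View pics/c2.png

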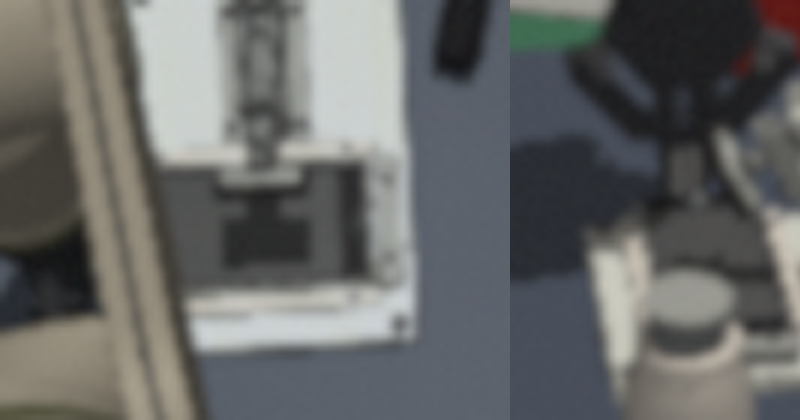

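The phone's inner end, at crop x≈368, is now almost at the end stop, at about 375. I'll push on in 1 mm steps until the force rises.

Request:
arm_command(
  targets=[
    [[0, -0.001, 0, 0, 0, 0, -1], [0, -0.001, 0, 0, 0, 0, -1], [0, 0, 0, 0, 0, 0, -1]],
  ],
)

```text
time: 4.95
tool_pos: [499.4, 180.1, 9.3]
tcp_rot: [-180.0, 0.0, 92.7]
ft_force: [-0.3, 0.0, 1.0]
finger_gap: -0.0
grip_force: 0.2
```

Request:
arm_command(
  targets=[
    [[0, -0.001, 0, 0, 0, 0, -1], [0, 0, 0, 0, 0, 0, -1]],
  ],
)

```text
time: 5.2
tool_pos: [499.5, 180.0, 9.4]
tcp_rot: [180.0, -0.1, 92.7]
ft_force: [-1.1, 5.7, -0.2]
finger_gap: 0.1
grip_force: 2.7
```

Request:
arm_command(
  targets=[
    [[0, -0.001, 0, 0, 0, 0, -1], [0, 0, 0, 0, 0, 0, -1]],
  ],
)

```text
time: 5.45
tool_pos: [499.5, 180.0, 9.5]
tcp_rot: [180.0, -0.2, 92.7]
ft_force: [0.3, 9.6, -0.4]
finger_gap: -0.2
grip_force: 5.0
```

The phone is home: the tool has stalled at y=180 and the force has risen to 9.6 N. I'll back off, rise and move beside the handle.

Request:
arm_command(
  targets=[
    [[0, 0.02, 0, 0, 0, 0, -1], [0, 0.01, 0.03, 0, 0, 0, -1], [0, 0, 0.05, 0, 0, 0, -1], [0, 0, 0.05, 0, 0, 0, -1], [0, 0, 0.05, 0, 0, 0, -1], [0, 0, 0.05, 0, 0, 0, -1], [0.02, -0.025, 0, 0, 0, 0, -1], [0.025, -0.03, 0, 0, 0, 0, -1], [0.025, -0.03, 0, 0, 0, 0, -1], [0.024, -0.03, 0, 0, 0, 0, -1]],
  ],
)

```text
time: 6.7
tool_pos: [594.2, 92.9, 239.3]
tcp_rot: [-180.0, 0.0, 92.7]
ft_force: [-0.6, 1.1, -0.4]
finger_gap: -0.2
grip_force: 0.0
```

Request:
arm_command(
  targets=[
    [[0, 0, 0, 0, 0, 0, -1]],
  ],
)

```text
time: 6.82
tool_pos: [594.5, 91.6, 238.8]
tcp_rot: [-180.0, 0.1, 92.5]
ft_force: [-0.2, -0.0, 0.7]
finger_gap: -0.2
grip_force: 0.0
```

Run:
```python
from h import *
t=viewer.snapshot("top")[:,:,::-1]; s=viewer.snapshot("side")[:,:,::-1]
a=cv2.resize(t[160:240,200:290],(450,400),interpolation=cv2.INTER_CUBIC)
b=cv2.resize(s[150:240,280:355],(333,400),interpolation=cv2.INTER_CUBIC)
cv2.imwrite("pics/c3.png",np.hstack([a,b]))
```

```text
(no output)
```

View pics/c3.png

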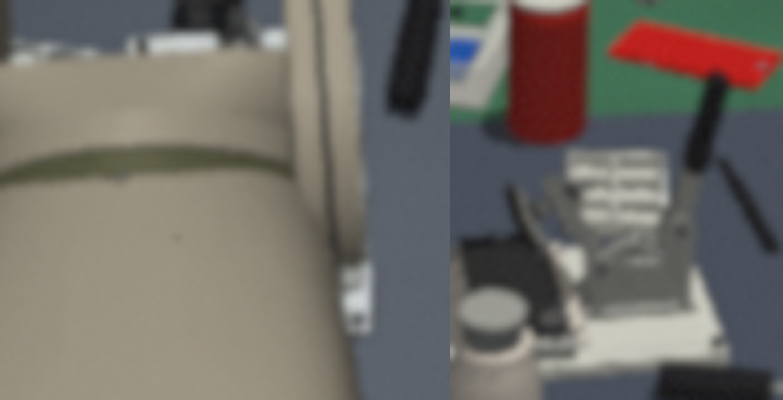

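The phone's outer end is in and the pad is clear of everything. The handle is still upright at (710,125) in the right-hand crop. I'll descend beside it and push.

Request:
arm_command(
  targets=[
    [[0, 0.001, -0.04, 0, 0, 0, -1], [0, 0, -0.03, 0, 0, 0, -1], [0, 0, -0.017, 0, 0, 0, -1], [0, 0, 0, 0, 0, 0, -1], [0.007, 0, 0, 0, 0, 0, -1], [0.007, 0, 0, 0, 0, 0, -1], [0.007, 0, -0.001, 0, 0, 0, -1], [0.007, 0, -0.001, 0, 0, 0, -1], [0.006, 0, -0.002, 0, 0, 0, -1], [0, 0, 0, 0, 0, 0, -1]],
  ],
)

```text
time: 8.18
tool_pos: [627.7, 94.1, 147.8]
tcp_rot: [-180.0, 0.0, 92.7]
ft_force: [-0.2, 0.6, 0.7]
finger_gap: -0.1
grip_force: 0.0
```

Request:
arm_command(
  targets=[
    [[0.007, 0, -0.002, 0, 0, 0, -1], [0.006, 0, -0.003, 0, 0, 0, -1], [0.006, 0, -0.004, 0, 0, 0, -1], [0.006, 0, -0.004, 0, 0, 0, -1], [0.006, 0.001, -0.005, 0, 0, 0, -1], [0, 0, 0, 0, 0, 0, -1]],
  ],
)

```text
time: 8.93
tool_pos: [658.3, 95.2, 129.2]
tcp_rot: [-179.9, 0.0, 92.7]
ft_force: [0.2, 0.1, 0.7]
finger_gap: 0.0
grip_force: 0.0
```

Run:
```python
from h import *
s=viewer.snapshot("side")[:,:,::-1]
cv2.imwrite("pics/c4.png",cv2.resize(s[130:240,270:380],(580,580),interpolation=cv2.INTER_CUBIC))
```

```text
(no output)
```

View pics/c4.png

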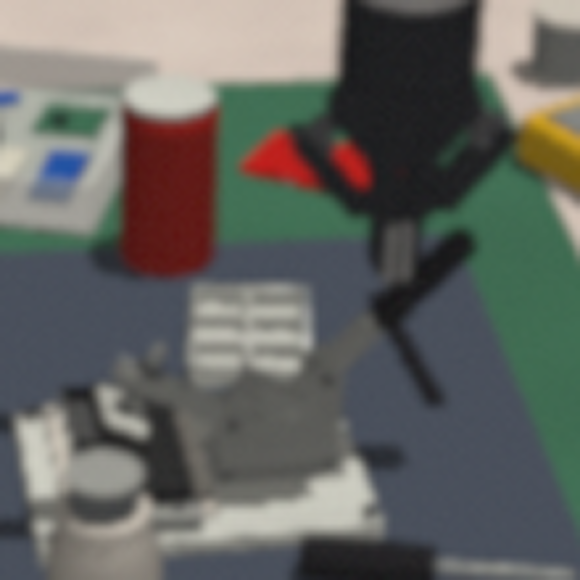

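The handle is now at about 40° and the fingertips are bearing on its upper side at (395,270) in the crop. I'll continue the arc.

Request:
arm_command(
  targets=[
    [[0.007, 0, -0.005, 0, 0, 0, -1], [0.006, 0, -0.005, 0, 0, 0, -1], [0.005, 0, -0.006, 0, 0, 0, -1], [0.004, 0, -0.006, 0, 0, 0, -1], [0.003, 0, -0.006, 0, 0, 0, -1], [0.003, 0.001, -0.006, 0, 0, 0, -1], [0.002, 0, -0.006, 0, 0, 0, -1], [0, 0, -0.005, 0, 0, 0, -1], [0, 0, 0, 0, 0, 0, -1]],
  ],
)

```text
time: 10.1
tool_pos: [688.9, 95.9, 85.4]
tcp_rot: [179.9, 0.0, 92.7]
ft_force: [0.1, -1.1, 2.1]
finger_gap: 0.0
grip_force: 1.0
```

Request:
arm_command(
  targets=[
    [[0, 0, -0.003, 0, 0, 0, -1], [0, 0, -0.003, 0, 0, 0, -1], [0, 0, 0, 0, 0, 0, -1]],
  ],
)

```text
time: 10.48
tool_pos: [687.9, 96.3, 78.4]
tcp_rot: [-179.9, -0.0, 92.7]
ft_force: [-0.5, 0.4, -0.6]
finger_gap: -0.1
grip_force: 0.0
```

Request:
arm_command(
  targets=[
    [[0, 0, -0.002, 0, 0, 0, -1], [0, 0, -0.002, 0, 0, 0, -1], [0, 0, 0, 0, 0, 0, -1]],
  ],
)

```text
time: 10.85
tool_pos: [688.1, 96.3, 74.7]
tcp_rot: [-179.9, -0.0, 92.7]
ft_force: [0.0, -0.2, 0.1]
finger_gap: -0.4
grip_force: 0.0
```

Request:
arm_command(
  targets=[
    [[0, 0, -0.002, 0, 0, 0, -1], [0, 0, 0, 0, 0, 0, -1]],
  ],
)

```text
time: 11.1
tool_pos: [688.3, 96.3, 73.1]
tcp_rot: [-180.0, -0.0, 92.7]
ft_force: [0.1, 0.7, -0.0]
finger_gap: 0.4
grip_force: 0.0
```

Request:
arm_command(
  targets=[
    [[0, 0, -0.002, 0, 0, 0, -1], [0, 0, -0.001, 0, 0, 0, -1], [0, 0, 0, 0, 0, 0, -1]],
  ],
)

```text
time: 11.48
tool_pos: [688.7, 96.3, 72.5]
tcp_rot: [180.0, 0.0, 92.7]
ft_force: [-7.0, 0.7, 12.6]
finger_gap: 0.2
grip_force: 5.9
```

The tool meets a hard stop of 12.6 N at z≈72.5, which is where the locked handle should be. I'll lift away and look.

Request:
arm_command(
  targets=[
    [[0, 0, 0.02, 0, 0, 0, -1], [0, 0, 0.05, 0, 0, 0, -1], [0, 0, 0.05, 0, 0, 0, -1], [0, 0.04, 0.04, 0, 0, 0, -1], [-0.03, 0.05, 0, 0, 0, 0, -1], [-0.03, 0.05, 0, 0, 0, 0, -1], [-0.03, 0.05, 0, 0, 0, 0, -1], [-0.03, 0.05, 0, 0, 0, 0, -1], [0, 0, 0, 0, 0, 0, -1]],
  ],
)

```text
time: 12.6
tool_pos: [566.1, 340.3, 231.6]
tcp_rot: [180.0, -0.1, 93.0]
ft_force: [-0.5, 0.0, 0.6]
finger_gap: 0.1
grip_force: 0.0
```

Run:
```python
from h import *
t=viewer.snapshot("top")[:,:,::-1]; s=viewer.snapshot("side")[:,:,::-1]
a=cv2.resize(t[130:240,200:290],(400,489),interpolation=cv2.INTER_CUBIC)
b=cv2.resize(s[150:240,270:343],(397,489),interpolation=cv2.INTER_CUBIC)
cv2.imwrite("pics/c5.png",np.hstack([a,b]))
```

```text
(no output)
```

View pics/c5.png

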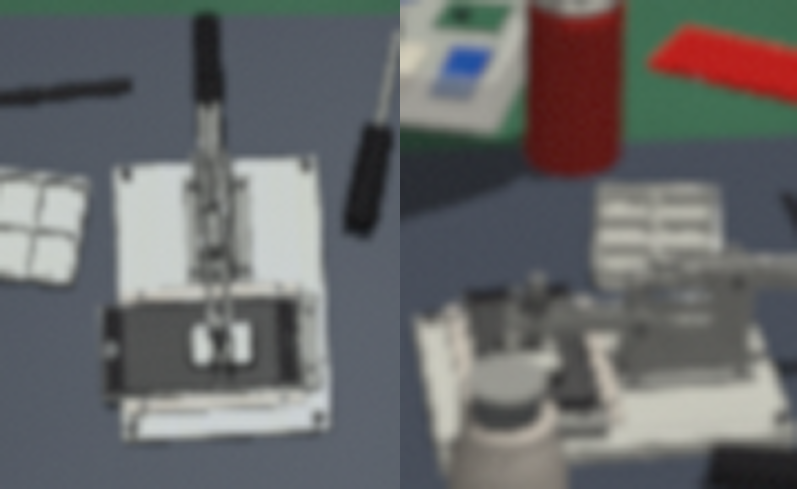

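The handle lies flat at (207,60), the pad is flat on the screen at (222,345), and the phone's inner end touches the stop at x≈300. The bystanders haven't moved and the arm is clear, so I'm handing in.

```bash
python3 -c "
from bench import job
print(job.hand_in())"
```

```text
the job is handed in; nothing more can be done
None
```

I pushed the phone home against the end stop, locked the clamp with its pad flat on the screen, and handed the job in at about 13 s with the arm clear; the hand-in returned no verdict.

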